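# Hold the reading lens in focus over the carved roundel

### The arm

A 6-joint arm with a two-finger parallel gripper is mounted at the origin on the work surface. World frame = base frame: x ahead of the robot, y to its left, z up, the work surface at z = 0. Lengths are in m, angles in rad, forces in N, time in s.
With the tool pointing down it reaches from about 0.375 to 0.9 m from the base axis. Payload 3.1 kg.
Tool frame: the origin (TCP) lies at the centre of the arm's flange, where the gripper is bolted on; the fingertips stand robot.tip_extent ahead of it and the grasp point (between the pads) lies 164 mm ahead of it (robot.tip_extent is the distance from the TCP to the fingertips, in m); z points along the fingers, y is the line along which they close (so a half turn about z gives the same grasp; the last joint's range is limited). The gripper opens to 87 mm and grips with 3 to 60 N. Pads are 19 mm wide; open, the fingers measure 117 mm over their backs; the gripper's body (75 mm by 190 mm) begins 51 mm behind the grasp point.
Start: joints at [-1.508, 0.527, 1.433, -0, 1.181, -0.178], TCP at [0.149, -0.607, 0.405] pointing down, gripper open.
Joint ranges: [-3.08, 3.08], [-0.75, 2.2], [0.22, 2.44], [-1.43, 4.57], [0, 2.65], [-2.85, 2.85]. Speed limits (rad/s): [2.79, 2.79, 3.14, 3.14, 3.14, 3.14].

### API

Orientations are given as a unit quaternion [x, y, z, w].
In Python, from rig import get_obs, camera, hand_in, cut_out, robot gives the robot as it stands.
- The arm moves only by the tool step_arm, never from a script. Its argument "rows" is a list of rows, each a list of 6 numbers: the shift along the world's x, y, z in m, then the turn, a rotation vector about the world's x, y, z in degrees. A call has 1 to 12 rows; each row shifts and turns the commanded pose from where the row before left it; what a row does not reach is not made up. A row lasts 1/8 s, in which the tool goes at most 62.5 mm and 10.7 degrees, less where a joint would pass 70% of its speed; a pose out of reach is approached as far as the arm can. A call is refused whole if a number of a shift passes 0.0625 or a number of a turn 10.7, either way. A call with a gripper value outside its range is refused whole. "jaw" is the finger opening in m, from 0 to 0.087, set as the call begins (left out, the last holds). The fingers move at their own pace and stop on an object; "squeeze" is the grip in N (left out, the last holds). Time passes only in rows, so rows that do not move let the fingers close. It gives the time, the measured TCP pose, the force, the opening and the grip force at its end, in the units of the state.
- get_obs(): the state, without advancing time (a new reading comes with each control period).
- camera(name): name is "scene" or "top" or "wrist"; returns a dict with "pixels" (480x640x3 uint8, blue, green, red), "depth" (480x640 float32, m along the optical axis (not along the pixel's ray), 0 where there is no reading), "fov_y" (degrees; the focal length in pixels is half the picture's height over the tangent of half this angle, whatever the lens; pixels are square), "cx", "cy" (the principal point, pixels), "k1" (the pictures are not rectified: a ray, as slopes to the right and down, at radius r is drawn at 1 + k1 r^2 times it, then the intrinsics apply), "extrinsics" (4x4, takes a point from camera to world coordinates); the wrist camera has in their place "mount" (4x4, takes a point from camera to tool coordinates, whose origin is the TCP and whose axes are the flange's). Camera axes: x right, y up, looking along -z (the intrinsics and any distortion apply to the point x, -y, -z); pixel columns grow to the right and rows downward; lengths in m; the calibration is good to about 2 mm. A picture is of the moment at which its call begins: read the wrist's pose just before it.
- hand_in(): hands the job in; it is judged then, once.
Trained networks look in the newest picture that a camera, given by its name, has taken for a name from the list of things; names that differ only in an ending like _2 or _b are one class to them, and where a whole thing is asked for, a point or a joint stands for the part that bears it (a point fixed in the world has none). Each returns a list of dicts, best first, with "confidence" (0 to 1); they miss things now and then, are a little off and sometimes report something else, mostly with a low value. They report only what shows in the picture. A call takes as long as a camera call. They do not tell look-alikes from the thing itself.
- cut_out(label, camera): "region" (480x640 bool, what is visible of it) and "extent" ([centre column, centre row, width, height] in pixels, round what is visible of it).
The state is a dict: "time": time; "q": joint angles; "joint_velocities": joint speeds; "joint_torque": joint torques, N m; "position": TCP position; "tool_rot": TCP orientation; "ft_force": force on the tool from outside, world axes, zero at the start; "moment": the same for the moment, N m; "grip_width": finger opening in m; "grip_force": force on a finger pad.
Only numpy, scipy, OpenCV 4.12 (cv2) and the standard library are available. Lean on these libraries where they do the work, as an engineer would, in place of code of your own. Each camera call takes 0.05 s, during which the arm holds its last target. There are 200 camera calls.

### The job

Check the carving for chips: pick up the reading lens by its handle with a light grip (the handle is thin hollow plastic) and hold it level, its glass centred over the round motif of the carved printing block, at the height to which the pointer of the height gauge has been set. Do not bump the block, the gauge or the other things on the bench with lens or hand. Finish while holding the lens still in that place; do not put it down.

Things in the scene. Friction and masses are not known exactly. Their poses are not given: they have to be found in the camera images.
- lens: Reading lens lying flat, 210 mm long, 0.12 kg: round head (black bezel, clear glass) 86 mm across, 12 mm thick; short aluminium neck; straight flat-sided black handle 20 mm wide, 18 mm high. Origin: centre of the head's underside; handle along -x, from -55 to -167 mm; one flat underside (z = 0). It balances at about x = -50 mm. Thin hollow handle: grip 20 to 40 N; over 50 N a side cracks it.
- lens_glass (a point): Centre of the lens's glass, 6 mm above the lens's underside, on the axis of the head; axes as lens.
- lens_grip (a point): Good place to grip the handle: on its centre line, 80 mm from the glass centre, 9 mm above the underside; pinch across y.
- round_block: Carved wooden printing block, loose, 110 x 80 x 26 mm (x, y, z), 0.22 kg, with a round raised motif (52 mm in diameter, an eight-petalled flower in a ring) at its +x end and slanting leaf strokes at its -x end. Origin: centre of its underside.
- round_block_motif (a point): Centre of the round motif, on its top face, 26 mm above the block's underside.
- square_block: Bystander: a second carved block of the same wood and size, but with a square raised motif (50 mm). The two blocks may have changed places. Origin: centre of its underside. Leave it alone.
- gauge: Bystander: height gauge standing on the bench: aluminium foot 75 x 60 x 16 mm, upright graduated steel column 26 x 5 mm reaching 224 mm, and a slide with a thumbscrew and a flat steel pointer that reaches 62 mm from the column along the gauge's -x. Origin: centre of the foot's underside. 0.75 kg, loose. Leave it alone.
- pointer_tip (a point): Tip of the gauge's pointer, at mid thickness of its 3 mm blade. Its height, 120 to 175 mm above the bench, is the height at which the middle of the lens's glass must be held.
- ink_bottle: Bystander: black ink bottle, 48 mm in diameter, 130 mm tall, standing. Origin: centre of its underside.
- baren: Bystander: baren (printer's rubbing pad), a cork and wood disc 112 mm in diameter with a wooden bar handle 88 x 24 mm on top, 38 mm high in all. Origin: centre of its underside.
Not all that is in view belongs to the job. Several things look just like the lens: the one meant starts nearest to the robot's base.

How it is judged:
On the way:
1. the lens is lifted clear of the bench by its handle (height (world z) of lens_glass above 0.05 m and contact force between the fingers and lens above 2 N and x of the grasp point in the frame of lens below -0.05 m), for 0.2 s.
At the end, for the whole second after the job is handed in: The lens is held still by its handle in the fingers and touches nothing else: glass centre within 12 mm (horizontally) of the centre of the round motif, within 7 mm of the pointer's height, level to 0.1 rad (6 degrees) (horizontal distance between lens_glass and round_block_motif below 0.012 m and z of lens_glass in the frame of pointer_tip between -0.007 and 0.007 m and angle between lens's own z axis and vertical below 0.1 rad and contact force between the fingers and lens above 2 N and x of the grasp point in the frame of lens below -0.05 m and linear speed of lens below 0.02 m/s and angular speed of lens below 0.15 rad/s and contact force between lens and round_block below 0.3 N and contact force between lens and square_block below 0.3 N and contact force between lens and gauge below 0.3 N and contact force between lens and ink_bottle below 0.3 N and contact force between lens and baren below 0.3 N); the arm keeps its last pose, push and grip.
It fails at once if the lens is gripped too hard (over 50 N on a side) (contact force between the fingers and lens above 100 N).
It fails at once if the lens or hand knocks the carved block (contact force between lens and round_block above 2 N or distance of round_block from where it was at the start of the episode above 0.01 m).
It fails at once if the gauge is bumped or its pointer shifted (distance of any of gauge, pointer_tip from where it was at the start of the episode above 0.01 m).
It fails at once if another thing on the bench is disturbed (distance of any of square_block, ink_bottle, baren from where it was at the start of the episode above 0.015 m or angle between ink_bottle's own z axis and vertical above 0.3 rad).
It also fails if it takes over 35 s, if anything falls off the work surface, if the arm or the gripper's body presses on something with over 40 N, if the wrist force passes 120 N, or if a joint passes its speed limit or range.

## Working session

There is one attempt and no reset: what is moved stays moved. The work goes in short steps, Python scripts to look and compute and a tool call to move; the robot and the scene stay as the last step left them, time stands still between calls to the robot, and variables do not carry over. Pictures are saved under pics/ and viewed, at most 10 in all, crops included, and the job is handed in when it is done.

Besides the shell and the picture viewer there is one more tool, called after "Emit:" as name(argument=value, ...), one argument or row to a line, values as JSON. step_arm: Moves the arm, as the interface text tells. Its arguments: {"type":"object","properties":{"rows":{"type":"array"},"jaw":{"type":"number"},"squeeze":{"type":"number"}},"required":["rows"]}

```bash
mkdir -p pics
cat > h.py <<'E'
import numpy as np, cv2
from rig import get_obs, camera, hand_in, cut_out, robot
from scipy.spatial.transform import Rotation as R
def cam(n):
    o=get_obs(); c=camera(n)
    if 'extrinsics' in c: c['T']=np.array(c['extrinsics'])
    else:
        T=np.eye(4); T[:3,:3]=R.from_quat(o['tool_rot']).as_matrix(); T[:3,3]=o['position']; c['T']=T@np.array(c['mount'])
    c['f']=240/np.tan(np.radians(c['fov_y'])/2)
    c['K']=np.array([[c['f'],0,c['cx']],[0,c['f'],c['cy']],[0,0,1]]); c['D']=np.array([c['k1'],0,0,0,0.])
    return c
def rays(c,uv):
    return cv2.undistortPoints(np.array(uv,float).reshape(-1,1,2),c['K'],c['D']).reshape(-1,2)
def pts(c,uv,d):
    s=rays(c,uv); d=np.asarray(d).reshape(-1,1)
    p=np.hstack([s*d*[1,-1],-d*np.ones((len(s),1))])
    return p@c['T'][:3,:3].T+c['T'][:3,3]
def onz(c,uv,z):
    a=pts(c,uv,np.ones(len(np.array(uv,float).reshape(-1,2)))); o=c['T'][:3,3]
    v=a-o; return o+v*((z-o[2])/v[:,2:])
def cloud(c,reg):
    r,k=np.nonzero(reg&(c['depth']>0)); return pts(c,np.c_[k,r],c['depth'][r,k])
E
python3 - <<'E'
from h import *
print(robot if not hasattr(robot,'__dict__') else vars(robot)); 
for n in ['scene','top']:
    c=cam(n); cv2.imwrite(f'pics/{n}0.png',c['pixels']); print(n,c['T'][:3,3].round(3),c['fov_y'])
    for l in ['lens','round_block','square_block','gauge','pointer_tip','round_block_motif','ink_bottle','baren']:
        for x in cut_out(l,n)[:5]:
            p=cloud(c,x['region']); 
            print(l,round(x['confidence'],2),np.round(x['extent']),np.median(p,0).round(3) if len(p) else '',p.min(0).round(3) if len(p) else '',p.max(0).round(3) if len(p) else '')
E
```

```text
{}
scene [1.041 0.581 0.691] 57.8047104773911
lens 0.96 [267. 178.  41.  34.] [ 0.544 -0.507  0.01 ] [ 0.495 -0.665 -0.   ] [ 0.581 -0.446  0.023]
lens 0.75 [335. 212.  53.  38.] [ 0.49  -0.254  0.01 ] [ 0.353 -0.311 -0.001] [ 0.547 -0.197  0.022]
round_block 0.61 [375. 294.  59.  48.] [0.578 0.066 0.023] [ 0.514 -0.004 -0.001] [0.751 0.2   0.222]
round_block 0.28 [283. 275.  47.  36.] [ 0.721 -0.092  0.014] [ 0.653 -0.178 -0.002] [ 0.771 -0.05   0.04 ]
square_block 0.69 [431. 357.  69.  57.] [0.59  0.259 0.023] [ 0.524  0.21  -0.   ] [0.64  0.297 0.031]
gauge 0.29 [246. 213.  15.  53.] [ 0.715 -0.298  0.064] [ 0.633 -0.503 -0.002] [ 0.733 -0.286  0.133]
pointer_tip 0.61 [339. 327.  38.  39.] [0.758 0.192 0.131] [ 0.678  0.034 -0.001] [0.762 0.224 0.141]
round_block_motif 0.64 [336. 210.  45.  42.] [ 0.489 -0.256  0.01 ] [ 0.348 -0.316 -0.001] [ 0.547 -0.197  0.022]
round_block_motif 0.56 [377. 295.  58.  53.] [0.576 0.066 0.023] [ 0.511  0.012 -0.001] [0.626 0.103 0.03 ]
ink_bottle 0.68 [248. 213.  17.  48.] [ 0.715 -0.297  0.067] [ 0.633 -0.503 -0.001] [ 0.733 -0.286  0.133]
baren 
[... 573 characters left out ...]
9.  45.  52.] [0.583 0.25  0.024] [ 0.526  0.208 -0.002] [0.64  0.3   0.035]
square_block 0.65 [407. 335.  53.  88.] [ 0.491 -0.258  0.011] [ 0.353 -0.318 -0.004] [ 0.549 -0.201  0.028]
gauge 0.85 [204. 187.  47.  42.] [0.754 0.182 0.023] [ 0.727  0.132 -0.003] [0.801 0.251 0.23 ]
pointer_tip 0.76 [203. 180.  46.  10.] [0.755 0.179 0.131] [ 0.747  0.134 -0.002] [0.801 0.245 0.15 ]
round_block_motif 0.86 [265. 273.  42.  49.] [0.57  0.055 0.024] [ 0.514  0.011 -0.005] [0.629 0.1   0.036]
ink_bottle 0.95 [437. 212.  22.  31.] [ 0.703 -0.307  0.087] [ 0.688 -0.347 -0.002] [ 0.758 -0.289  0.137]
baren 0.55 [340. 212.  48.  51.] [ 0.714 -0.106  0.015] [ 0.662 -0.16  -0.004] [ 0.774 -0.054  0.046]
```

View pics/top0.png

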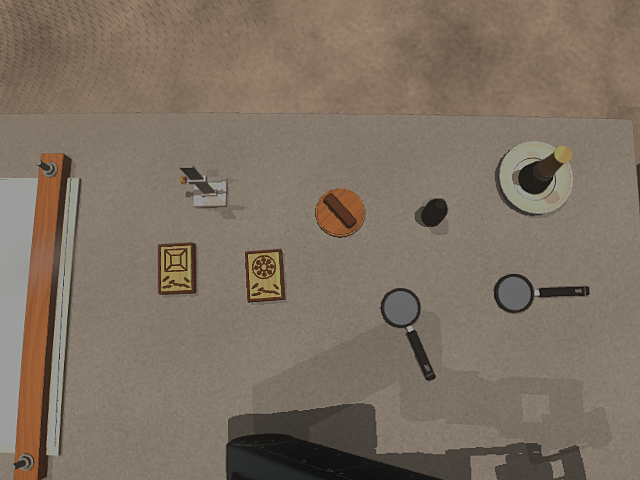

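View pics/scene0.png

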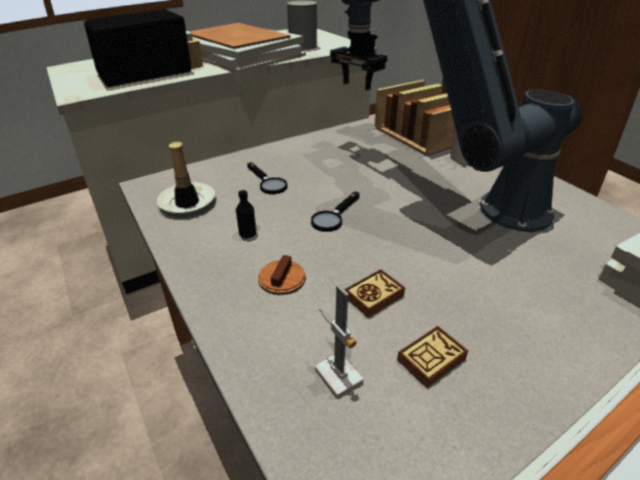

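Run:
```python
import cv2,numpy as np
a=cv2.imread('pics/top0.png'); s=cv2.imread('pics/scene0.png')
A=cv2.resize(a[235:315,145:305],(800,400),interpolation=cv2.INTER_CUBIC)[:300]
A=cv2.resize(a[230:310,140:300],(600,300),interpolation=cv2.INTER_CUBIC)
B=cv2.resize(s[260:380,300:480],(450,300),interpolation=cv2.INTER_CUBIC)
B=np.hstack([B,np.zeros((300,150,3),np.uint8)])
cv2.imwrite('pics/crop0.png',np.vstack([A,B]))
```

```text
(no output)
```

View pics/crop0.png

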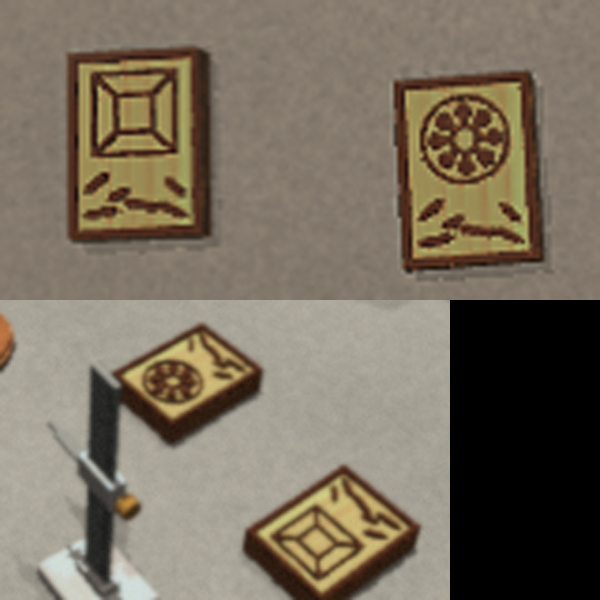

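The things that could be taken for the lens are lens A (top: head (401,308), handle to (431,378)) and lens B (top: head (514,293)). A is about 0.56 m from the base and B about 0.74 m, so I choose A. The round motif is at top (264,267) and scene (369,292), on the right-hand block, the one nearer to A. The gauge pointer points along world -y, with its tip near scene (320,310) and top (207,180).

```bash
cat >> h.py <<'E'
def lensfit(P,lo=0.003,hi=0.03):
    P=P[(P[:,2]>lo)&(P[:,2]<hi)][:,:2]
    m=P.mean(0); u=np.linalg.svd(P-m,full_matrices=False)[2][0]
    t=(P-m)@u; w=(P-m)@np.array([-u[1],u[0]])
    if np.std(w[t>np.percentile(t,75)])>np.std(w[t<np.percentile(t,25)]): u=-u; t=-t
    return m,u,t.min(),t.max() # u toward handle
E
python3 - <<'E'
from h import *
c=cam('top'); 
x=[x for n in ['lens','square_block','round_block'] for x in cut_out(n,'top') if abs(x['extent'][0]-407)<12][0]
P=cloud(c,x['region']); print(len(P)); Q=P[(P[:,2]>.005)&(P[:,2]<.03)]
# handle: pixels in region z>0.014
r,k=np.nonzero(x['region']); g=c['pixels'].max(2)[r,k]; dark=g<60
X=onz(c,np.c_[k,r][dark],0.012)[:,:2]; m,u,a,b=lensfit(np.c_[X,np.full(len(X),.01)])
print('dark fit',m,u,a,b,'head centre~',m+u*(a+.043),'end',m+u*b)
H=X[((X-m)@u)>b-.10]; mh=H.mean(0); uh=np.linalg.svd(H-mh)[2][0]; uh*=np.sign(uh@u); print('handle dir',uh,'deg',np.degrees(np.arctan2(uh[1],uh[0])))
bez=X[((X-m)@u)<a+.08]; (e,s,an)=cv2.fitEllipse(cv2.convexHull((bez*1e4).astype(np.float32))); print('head ellipse',np.array(e)/1e4,np.array(s)/1e4)
print('motif top',onz(c,[[263.7,267.1]],.026))
s=cam('scene'); print('motif scene',onz(s,[[369.2,292.4]],.026))
for n,cc,w in [('top',c,(170,165,235,205)),('scene',s,(312,300,350,345))]:
    P=pts(cc,np.array([[i,j] for j in range(w[1],w[3]) for i in range(w[0],w[2])]),cc['depth'][w[1]:w[3],w[0]:w[2]].ravel())
    uv=np.array([[i,j] for j in range(w[1],w[3]) for i in range(w[0],w[2])])
    sel=(P[:,2]>.09)&(P[:,2]<.19)&(P[:,1]<.172)&(P[:,1]>.05)&(P[:,0]>.7)
    print(n); print(np.c_[uv[sel],P[sel].round(3)][:40])
A=cv2.resize(c['pixels'][155:215,165:245],(640,480),interpolation=cv2.INTER_CUBIC)
B=cv2.resize(c['pixels'][270:390,360:520],(640,480),interpolation=cv2.INTER_CUBIC)
cv2.imwrite('pics/crop1.png',cv2.resize(np.hstack([A,B]),(800,300)))
E
```

```text
Traceback (most recent call last):
IndexError: list index out of range
```

Run:
```python
from h import *
c=cam('top'); 
reg=np.zeros((480,640),bool); reg[283:386,376:440]=True
h=pts(c,np.array([[i,j] for j in range(480) for i in range(640)]),c['depth'].ravel())[:,2].reshape(480,640)
dark=reg&(c['pixels'].max(2)<60)&(h>.004)
r,k=np.nonzero(dark)
X=onz(c,np.c_[k,r],0.014)[:,:2]; m,u,a,b=lensfit(np.c_[X,np.full(len(X),.01)])
print(len(X),'dark fit',m,u,a,b,'head centre~',m+u*(a+.043),'end',m+u*b)
H=X[((X-m)@u)>b-.10]; mh=H.mean(0); uh=np.linalg.svd(H-mh)[2][0]; uh*=np.sign(uh@u); print('handle dir',uh,'deg',np.degrees(np.arctan2(uh[1],uh[0])),mh)
bez=X[((X-m)@u)<a+.08]; (e,s,an)=cv2.fitEllipse(cv2.convexHull((bez*1e4).astype(np.float32))); print('head ellipse',np.array(e)/1e4,np.array(s)/1e4)
print('motif top',onz(c,[[263.7,267.1]],.026))
s=cam('scene'); print('motif scene',onz(s,[[369.2,292.4]],.026))
for n,cc,w in [('top',c,(170,165,235,205)),('scene',s,(312,300,350,345))]:
    uv=np.array([[i,j] for j in range(w[1],w[3]) for i in range(w[0],w[2])])
    P=pts(cc,uv,cc['depth'][w[1]:w[3],w[0]:w[2]].ravel())
    sel=(P[:,2]>.09)&(P[:,2]<.19)&(P[:,1]<.172)&(P[:,1]>.05)&(P[:,0]>.7)
    print(n); print(np.c_[uv[sel],P[sel].round(3)][:40])
A=cv2.resize(c['pixels'][155:215,165:245],(640,480),interpolation=cv2.INTER_CUBIC)
B=cv2.resize(c['pixels'][270:390,360:520],(640,480),interpolation=cv2.INTER_CUBIC)
cv2.imwrite('pics/crop1.png',cv2.resize(np.hstack([A,B]),(800,300)))
```

```text
748 dark fit [ 0.44474751 -0.26848677] [-0.92006609 -0.39176319] -0.1084949829412978 0.10018416900907917 head centre~ [ 0.50500723 -0.24282825] end [ 0.35257146 -0.30773524]
handle dir [-0.91999969 -0.39191909] deg -156.92603626751855 [ 0.40042888 -0.28763936]
head ellipse [ 0.50627827 -0.2425457 ] [0.08269998 0.0859565 ]
motif top [[0.58834217 0.05696405 0.026     ]]
motif scene [[0.58768031 0.06065337 0.026     ]]
top
[[2.05e+02 1.75e+02 7.65e-01 1.71e-01 1.34e-01]
 [2.04e+02 1.76e+02 7.60e-01 1.71e-01 1.42e-01]
 [2.05e+02 1.76e+02 7.61e-01 1.70e-01 1.39e-01]
 [2.06e+02 1.76e+02 7.64e-01 1.70e-01 1.28e-01]
 [2.04e+02 1.77e+02 7.58e-01 1.71e-01 1.42e-01]
 [2.05e+02 1.77e+02 7.60e-01 1.70e-01 1.37e-01]
 [2.06e+02 1.77e+02 7.61e-01 1.69e-01 1.32e-01]
 [2.07e+02 1.77e+02 7.62e-01 1.68e-01 1.29e-01]
 [2.08e+02 1.77e+02 7.62e-01 1.66e-01 1.28e-01]
 [2.09e+02 1.77e+02 7.61e-01 1.63e-01 1.32e-01]
 [2.10e+02 1.77e+02 7.62e-01 1.62e-01 1.29e-01]
 [2.11e+02 1.77e+02 7.62e-01 1.59e-01 1.29e-01]
 [2.12e+02 1.77e+02 7.62e-01 1.57e-01 1.29e-01]
 [2.13e+02 1.77e+02 7.61e-01 1.55e-01 1.32e-01]
 [2.
[... 2471 characters left out ...]
7.52e-01 1.41e-01 1.27e-01]
 [3.27e+02 3.13e+02 7.52e-01 1.44e-01 1.30e-01]
 [3.28e+02 3.13e+02 7.50e-01 1.44e-01 1.30e-01]
 [3.22e+02 3.14e+02 7.60e-01 1.40e-01 1.28e-01]
 [3.24e+02 3.14e+02 7.57e-01 1.42e-01 1.29e-01]
 [3.25e+02 3.14e+02 7.57e-01 1.44e-01 1.31e-01]
 [3.26e+02 3.14e+02 7.54e-01 1.44e-01 1.29e-01]
 [3.27e+02 3.14e+02 7.53e-01 1.46e-01 1.30e-01]
 [3.28e+02 3.14e+02 7.51e-01 1.46e-01 1.29e-01]
 [3.22e+02 3.15e+02 7.61e-01 1.41e-01 1.28e-01]
 [3.23e+02 3.15e+02 7.60e-01 1.43e-01 1.29e-01]
 [3.24e+02 3.15e+02 7.58e-01 1.44e-01 1.29e-01]
 [3.25e+02 3.15e+02 7.56e-01 1.44e-01 1.28e-01]
 [3.26e+02 3.15e+02 7.56e-01 1.47e-01 1.31e-01]
 [3.27e+02 3.15e+02 7.54e-01 1.46e-01 1.29e-01]]
```

View pics/crop1.png

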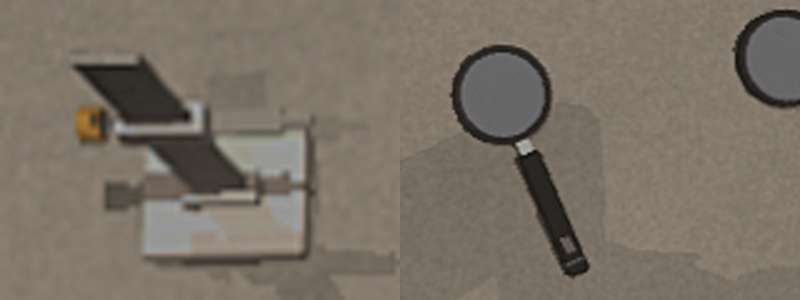

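Run:
```python
from h import *
o=get_obs(); M=R.from_quat(o['tool_rot']).as_matrix(); print(M.round(3),robot.tip_extent,o['time'])
print('tool y yaw',np.degrees(np.arctan2(M[1,1],M[0,1])))
c=camera('wrist'); print(np.array(c['mount']).round(3),c['fov_y'])
```

```text
[[ 0.971  0.238 -0.   ]
 [ 0.238 -0.971 -0.   ]
 [-0.     0.    -1.   ]] 0.1822 1.2
tool y yaw -76.20269577714431
[[-0.     0.962  0.274  0.076]
 [ 1.     0.    -0.    -0.002]
 [-0.     0.274 -0.962  0.021]
 [ 0.     0.     0.     1.   ]] 62.9671338332728
```

Emit:
step_arm(
  rows=[
    [0.0356,0.0417,-0.005,0,0,1.16],
    [0.0356,0.0417,-0.005,0,0,1.16],
    [0.0356,0.0417,-0.005,0,0,1.16],
    [0.0356,0.0417,-0.005,0,0,1.16],
    [0.0356,0.0417,-0.005,0,0,1.16],
    [0.0356,0.0417,-0.005,0,0,1.16],
    [0.0356,0.0417,-0.005,0,0,1.16],
    [0.0356,0.0417,-0.005,0,0,1.16],
    [0,0,0,0,0,0],
    [0,0,0,0,0,0],
  ],
  jaw=0.06,
)

```text
time: 2.5
position: [0.4339, -0.2735, 0.3649]
tool_rot: [0.98, 0.2, -0.0, 0.0]
ft_force: [-0.6, -0.4, -0.1]
grip_width: 0.0597
grip_force: 0.0
```

Run:
```python
from h import *
o=get_obs(); print(o['position'],o['q'],o['time']); M=R.from_quat(o['tool_rot']).as_matrix(); print(M.round(3))
c=cam('wrist'); cv2.imwrite('pics/w1.png',c['pixels'])
np.savez('w1.npz',px=c['pixels'],d=c['depth'],T=c['T'])
# dark handle
h=pts(c,np.array([[i,j] for j in range(480) for i in range(640)]),c['depth'].ravel()).reshape(480,640,3)
ax=np.array([-.92,-.392]); g=np.array([.506,-.2425])
t=(h[...,:2]-g)@ax; w=(h[...,:2]-g)@np.array([-ax[1],ax[0]])
s=(t>.06)&(t<.16)&(abs(w)<.025)&(h[...,2]>.012)&(h[...,2]<.03)&(c['depth']>0)
H=h[s]; print(len(H),H[:,2].mean())
r,k=np.nonzero(s); X=onz(c,np.c_[k,r],.018)[:,:2]; (cx,cy),(a,b),an=cv2.minAreaRect((X*1e3).astype(np.float32)); print('rect',cx,cy,a,b,an)
v=np.linalg.svd(X-X.mean(0),full_matrices=False)[2][0]; print('dir',v,X.mean(0))
```

```text
[ 0.43392967 -0.27354462  0.36489325] [-7.80449558e-01  4.33785359e-01  1.75357273e+00 -6.72616726e-04
  9.53641351e-01  3.87139228e-01] 2.5
[[ 0.92   0.393  0.   ]
 [ 0.393 -0.92  -0.001]
 [-0.     0.001 -1.   ]]
2453 0.017011821908068082
rect 405.1393737792969 -285.5946044921875 99.33172607421875 19.993221282958984 23.111087799072266
dir [-0.92033765 -0.39112479] [ 0.40692512 -0.28469284]
```

View pics/w1.png

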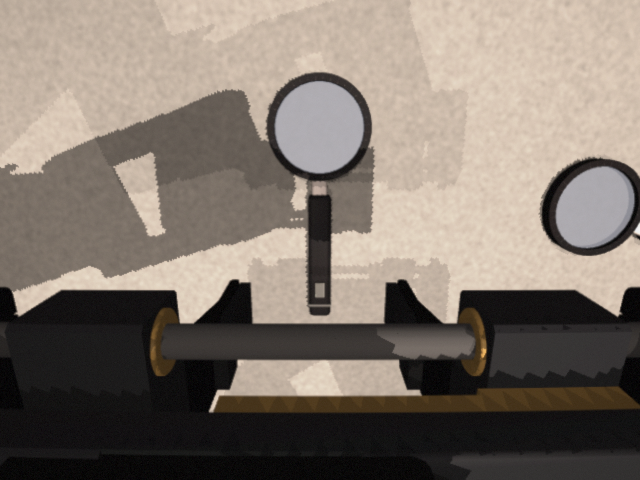

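The wrist view shows lens A with its head at (320,127) and its handle straight down from it at x≈319, centred between the open fingers (0.3 mm off). Going down.

Emit:
step_arm(
  rows=[
    [0,0,-0.05,0,0,0],
    [0,0,-0.05,0,0,0],
    [0,0,-0.04,0,0,0],
    [0,0,-0.024,0,0,0],
    [0,0,-0.014,0,0,0],
    [0,0,0,0,0,0],
    [0,0,0,0,0,0],
  ],
)

```text
time: 3.42
position: [0.434, -0.274, 0.1876]
tool_rot: [0.98, 0.2, 0.001, 0.001]
ft_force: [0.1, 0.6, -0.6]
grip_width: 0.0597
grip_force: 0.0
```

Emit:
step_arm(
  rows=[
    [0,0,0,0,0,0],
    [0,0,0,0,0,0],
    [0,0,0,0,0,0],
    [0,0,0,0,0,0],
    [0,0,0,0,0,0],
    [0,0,0,0,0,0],
    [0,0,0,0,0,0],
    [0,0,0,0,0,0],
  ],
  jaw=0.012,
  squeeze=28,
)

```text
time: 4.42
position: [0.434, -0.2735, 0.1868]
tool_rot: [0.98, 0.2, 0.0, 0.0]
ft_force: [0.7, -0.2, 1.4]
grip_width: 0.0199
grip_force: 28.0
```

Run:
```python
from h import *
c=cam('wrist'); o=get_obs(); print(o['position'],o['grip_width'],o['grip_force'])
w=np.load('w1.npz'); c1=dict(c); c1['T']=w['T']
m=(w['px'].max(2)<70).astype(np.uint8); m[:, :250]=0; m[:,390:]=0; m[185:]=0; m[:60]=0
n,l,st,ce=cv2.connectedComponentsWithStats(m); i=1+st[1:,4].argmax()
hu=cv2.convexHull(np.argwhere(l==i)[:,::-1].astype(np.int32)).reshape(-1,2)
X=onz(c1,hu,.010)[:,:2]; e=cv2.fitEllipse((X*1e3).astype(np.float32)); print('head before',e)
```

```text
[ 0.43400331 -0.27346807  0.18679925] 0.019918075229796325 27.99414485692978
head before ((503.80096435546875, -243.2381134033203), (85.36328887939453, 86.49224853515625), 129.7683868408203)
```

Emit:
step_arm(
  rows=[
    [0,0,0.006,0,0,0],
    [0,0,0.015,0,0,0],
    [0,0,0.025,0,0,0],
    [0,0,0.03,0,0,0],
    [0,0,0.03,0,0,0],
    [0,0,0.018,0,0,0],
    [0,0,0.008,0,0,0],
    [0,0,0,0,0,0],
    [0,0,0,0,0,0],
    [0,0,0,0,0,0],
  ],
)

```text
time: 5.72
position: [0.4337, -0.2732, 0.3179]
tool_rot: [0.98, 0.2, -0.001, -0.001]
ft_force: [0.8, 0.0, -1.6]
grip_width: 0.0195
grip_force: 28.0
```

```bash
cat >> h.py <<'E'
def check(name='wrist'):
    # plane fit to the held lens head, from wrist depth
    o=get_obs(); c=cam(name); print(o['position'].round(4) if hasattr(o['position'],'round') else o['position'],o['grip_force'],o['time'])
    uv=np.array([[i,j] for j in range(480) for i in range(640)])
    h=pts(c,uv,c['depth'].ravel()).reshape(480,640,3); p=np.array(o['position'])
    g=p[:2]+[.071,.0305]
    s=(np.linalg.norm(h[...,:2]-g,axis=2)<.05)&(abs(h[...,2]-(p[2]-.176))<.025)&(c['depth']>0)
    P=h[s]; A=np.c_[P[:,:2]-g,np.ones(len(P))]; k=np.linalg.lstsq(A,P[:,2],rcond=None)[0]
    hu=cv2.convexHull(uv.reshape(480,640,2)[s].astype(np.int32)).reshape(-1,2)
    X=onz(c,hu,k[2])[:,:2]; e=cv2.fitEllipse((X*1e3).astype(np.float32))
    print(name,len(P),'slope',k[:2].round(4),'surf z',k[2].round(4),'ellipse',e,'expected',g)
    return c
E
python3 - <<'E'
from h import *
for n in ['wrist','top','scene']: c=check(n); cv2.imwrite(f'pics/l_{n}.png',c['pixels'])
E
```

```text
[ 0.4337 -0.2732  0.3179] 27.992378175258636 5.725
wrist 41992 slope [-0.0026  0.0015] surf z 0.1393 ellipse ((502.28472900390625, -242.1296844482422), (86.6153564453125, 92.43717956542969), 112.40892028808594) expected [ 0.50468015 -0.24268999]
[ 0.4337 -0.2732  0.318 ] 27.99218237400055 5.775
top 1334 slope [0.0104 0.0137] surf z 0.1406 ellipse ((505.4049072265625, -242.11753845214844), (85.24510955810547, 87.28533935546875), 43.91372299194336) expected [ 0.50472251 -0.24272345]
[ 0.4338 -0.2733  0.3181] 27.992196679115295 5.825
scene 569 slope [-0.0211 -0.024 ] surf z 0.1403 ellipse ((503.96636962890625, -238.8577880859375), (89.571044921875, 108.03184509277344), 145.64498901367188) expected [ 0.50476682 -0.24278664]
```

View pics/l_wrist.png

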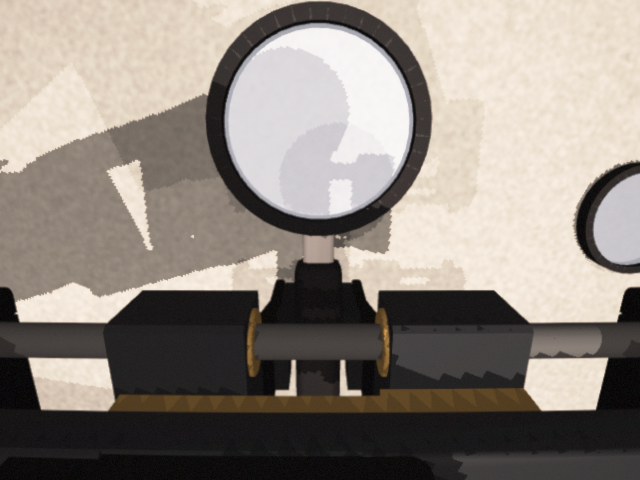

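The wrist view shows the lens held level: head centred at (320,118), handle between the fingers at (318,280). Carrying it to the motif.

Emit:
step_arm(
  rows=[
    [0.004,0.015,0,0,0,0],
    [0.009,0.0325,0,0,0,0],
    [0.0115,0.042,0,0,0,0],
    [0.0115,0.042,0,0,0,0],
    [0.0115,0.042,0,0,0,0],
    [0.0115,0.042,0,0,0,0],
    [0.0115,0.042,0,0,0,0],
    [0.0085,0.028,0,0,0,0],
    [0.004,0.015,0,0,0,0],
    [0,0,0,0,0,0],
    [0,0,0,0,0,0],
    [0,0,0,0,0,0],
  ],
)

```text
time: 7.38
position: [0.5167, 0.0262, 0.3187]
tool_rot: [0.98, 0.199, -0.0, 0.0]
ft_force: [0.1, 0.1, -1.9]
grip_width: 0.0196
grip_force: 28.0
```

Emit:
step_arm(
  rows=[
    [0,0,-0.003,0,0,0],
    [0,0,-0.004,0,0,0],
    [0,0,-0.002,0,0,0],
    [0,0,0,0,0,0],
    [0,0,0,0,0,0],
    [0,0,0,0,0,0],
  ],
)

```text
time: 8.12
position: [0.5169, 0.0272, 0.3099]
tool_rot: [0.98, 0.2, 0.0, 0.0]
ft_force: [-0.6, 0.7, -0.5]
grip_width: 0.0195
grip_force: 28.0
```

Run:
```python
from h import *
for n in ['wrist','top','scene']: c=check(n); cv2.imwrite(f'pics/f_{n}.png',c['pixels']); np.savez(f'f_{n}.npz',px=c['pixels'],d=c['depth'],T=c['T'])
# pointer blade height and lens surface, same cameras
for n in ['top','scene']:
    c=cam(n); h=pts(c,np.array([[i,j] for j in range(480) for i in range(640)]),c['depth'].ravel())
    s=(h[:,0]>.745)&(h[:,0]<.765)&(h[:,1]>.126)&(h[:,1]<.162)&(h[:,2]>.11)&(h[:,2]<.15); t=(abs(h[:,0]-.45)<.1)&(abs(h[:,1]-.3)<.06)&(h[:,2]<.02)
    print(n,'blade',s.sum(),np.median(h[s,2]),'bench',np.median(h[(abs(h[:,0]-.68)<.03)&(abs(h[:,1]-.0)<.04),2]))
a=cv2.resize(cv2.imread('pics/f_top.png')[220:340,200:360],(800,600)); b=cv2.resize(cv2.imread('pics/f_wrist.png'),(400,300))
cc=cv2.resize(cv2.imread('pics/f_scene.png')[200:380,260:500],(400,300))
cv2.imwrite('pics/f.png',np.hstack([np.vstack([b,cc]),cv2.resize(a,(400,300)).repeat(2,0)[:600]*0+np.vstack([cv2.resize(a,(400,300)),np.zeros((300,400,3),np.uint8)])]))
```

```text
[0.5169 0.0272 0.3099] 27.99219846725464 8.125
wrist 42023 slope [-0.0009  0.0003] surf z 0.1313 ellipse ((585.6417846679688, 57.94693374633789), (86.52030181884766, 93.004150390625), 113.15348815917969) expected [0.58791162 0.05771681]
[0.5169 0.0272 0.3098] 27.992271780967712 8.175
top 572 slope [0.0495 0.0004] surf z 0.1316 ellipse ((606.6923217773438, 55.644798278808594), (47.50151062011719, 80.75634765625), 169.71218872070312) expected [0.58792738 0.0577405 ]
[0.5169 0.0272 0.3098] 27.99217164516449 8.225
scene 1096 slope [-0.0156 -0.0198] surf z 0.1319 ellipse ((586.349365234375, 60.01184844970703), (88.4721450805664, 102.91568756103516), 135.6531524658203) expected [0.58789708 0.05771314]
top blade 70 0.13056617397317627 bench 0.0009308572051452968
scene blade 86 0.12918835951033314 bench 3.0147385415124628e-05
```

View pics/f.png

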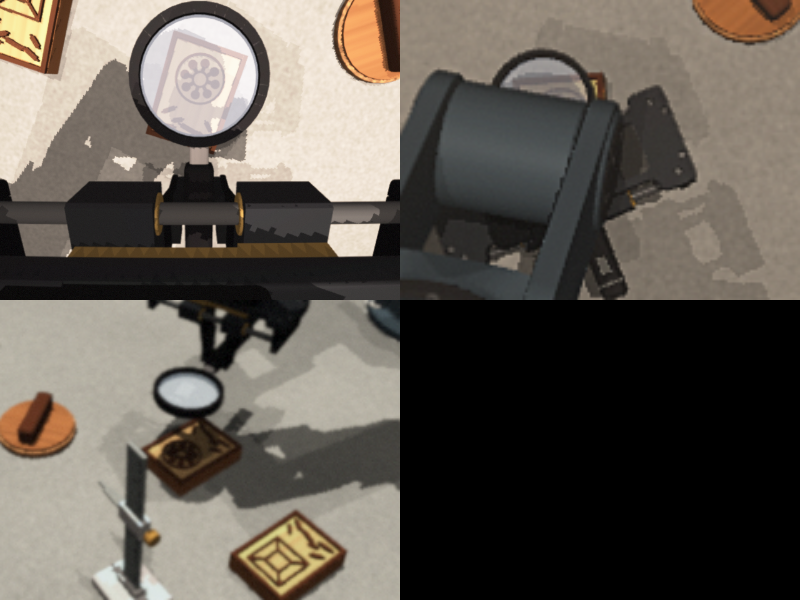

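The motif shows through the glass at wrist (320,125). I'll check the horizontal offset with that view.

Run:
```python
from h import *
c=cam('wrist'); o=get_obs(); print('motif via wrist',onz(c,[[320,125]],.026), 'v',np.abs(o['joint_velocities']).max(),o['grip_force'],o['ft_force'])
```

```text
motif via wrist [[0.58915739 0.05812444 0.026     ]] v 0.002930979930982743 27.9923415184021 [ 0.03645327 -1.00995116 -0.9522161 ]
```

```bash
python3 -c "
from rig import hand_in
print(hand_in())"
```

```text
the job is handed in; nothing more can be done
None
```

The job is handed in with the arm still holding the lens level and steady by its handle at 28 N; by my measurements the glass is about 1–2 mm from the motif centre and about 1 mm from the pointer's height, but the hand-in gave no verdict.

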